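# Stand the long nut driver in the empty tool pot

### The job

Two nut drivers lie on the desk. Pick up the longer one by the two ends of the cross pin in its handle, ease your grip in the air so that it swings down and hangs head-down between the fingers, grip it firmly again, and lower it (do not drop it) into the empty tool pot so that it stands there head-down. Leave the shorter driver where it lies.

Things in the scene. Friction and masses are not known exactly. Their poses are not given: they have to be found in the camera images.
- driver: The longer nut driver, 182 mm overall, lying level: grey barrel handle (34 mm diameter, 30 mm wide, across the shank), a steel cross pin (8 mm diameter, 48 mm over its flat ends) through it along y, 10 mm steel shank, hexagonal head. Origin at the barrel's and pin's centre, 17 mm above the desk; +x points from the head to the barrel, and up when it hangs. Pinched by the pin's ends it can pivot.
- driver_end (a point): Centre of the end face of the longer driver's head, 165 mm from the pin along driver -x. Head 34 mm across flats, 39 across corners, 45 long; about 0.38 kg, centred 115 mm from the pin. Pinched by the pin's ends at 80 N or more it stays up or sags partly; eased to 5 to 20 N (opening the fingers some 2 to 4 mm from a hard grip) it swings to within 10 degrees of plumb; at 48 mm it falls.
- short_driver: The shorter nut driver, to be left alone: the same handle, pin and head, but 127 mm long overall (pin to head end 110 mm). Same origin and axes. The two drivers may lie in either place.
- pot: The empty tool pot: white plastic, round, fixed to the desk, 100 mm high. Inside 62 mm in diameter up to 75 mm height, then flaring as a funnel to 92 mm at the mouth (100 mm outside); floor 5 mm thick. Origin at the centre of its underside, z up. A like pot full of paint brushes (up to 155 mm high) stands 140 to 260 mm from it: not that one.
Mind the look-alikes: they are no part of the job. Leave any blue look-alike of the driver alone.

How it is judged:
By the outcome, as a careful person would: the job done as asked, in the order asked, and still so for the second after the job is handed in, with the robot touching nothing.
It also fails if it takes over 56 s, if anything falls off the work surface, if the arm or the gripper's body presses on something with over 40 N, if the wrist force passes 120 N, or if a joint passes its speed limit or range.

### The arm

A 6-joint arm with a two-finger parallel gripper is mounted at the origin on the work surface. World frame = base frame: x ahead of the robot, y to its left, z up, the work surface at z = 0. Lengths are in m, angles in rad, forces in N, time in s.
With the tool pointing down it reaches from about 0.4 to 0.825 m from the base axis. Payload 7 kg.
Tool frame: the origin (TCP) lies on the front face of the gripper's body, between the roots of the fingers; the fingertips stand 66 mm ahead of it and the grasp point (between the pads) lies 47 mm ahead of it; z points along the fingers, y is the line along which they close (so a half turn about z gives the same grasp; the last joint's range is limited). The gripper opens to 88 mm and grips with 3 to 60 N. Pads are 19 mm wide; open, the fingers measure 130 mm over their backs; the gripper's body (78 mm by 193 mm) begins 47 mm behind the grasp point.
Start: joints at [-1.01, 0.359, 0.012, 0, -1.224, -0.288], TCP at [0.182, -0.65, 0.292] pointing down, gripper open.
Joint ranges: [-3.07, 3.07], [-1.43, 2.12], [-1.02, 1.25], [-3.03, 1.67], [-3.05, -0], [-3.03, 3.03]. Speed limits (rad/s): [2.39, 2.39, 3.01, 3.14, 3.14, 3.14].

### API

Orientations are given as [roll, pitch, yaw] about the fixed x, y, z axes, in that order (R = Rz(yaw) Ry(pitch) Rx(roll)).
In Python, from station import arm gives the robot as it stands. The module is installed in compiled form; this text tells all that it offers.
- The arm moves only by the tool move_arm, never from a script. Its argument "increments" is a list of rows, each an object of numbers: "jaw": the gripper command: -1 is shut, 1 is fully open, values between are in proportion; "dx", "dy", "dz": the shift along the tool's x, y, z in m; "twist": the turn about the tool's z in rad. A call has 1 to 12 rows; each row shifts and turns the commanded pose from where the row before left it, along the tool's axes as they then stand; what a row does not reach is not made up. A row lasts 1/12 s, in which the tool goes at most 41.7 mm and 7.16 degrees, less where a joint would pass 70% of its speed; a pose out of reach is approached as far as the arm can. A call is refused whole if a number of a shift passes 0.0417 or a number of a turn 0.125, either way. A call with a gripper value outside its range is refused whole. The fingers move at their own pace and stop on an object; "force" is the grip in N (left out, the last holds). Time passes only in rows, so rows that do not move let the fingers close. It gives the time, the measured TCP pose, the force, the opening and the grip force at its end, in the units of the state.
- arm.get_state(): the state, without advancing time (a new reading comes with each control period).
- arm.grab_frame(name): name is "scene" or "side" or "wrist"; returns the picture (420x560x3 uint8, blue, green, red); there is no depth.
- arm.camera_info(name): a dict with "K" (3x3 intrinsics, pixels), "extrinsics" (4x4, takes a point from camera to world coordinates). Camera axes: x right, y down, z forward; pixel columns grow to the right and rows downward; lengths in m; the calibration is good to about 2 mm. A picture is of the moment at which its call begins: read the wrist's pose just before it. camera_info takes no time and is no camera call; for the wrist camera it gives the pose at the moment of the call.
- arm.job_done(): hands the job in; it is judged then, once.
Trained networks look in the newest picture that a camera, given by its name, has taken for a name from the list of things; names that differ only in an ending like _2 or _b are one class to them, and where a whole thing is asked for, a point or a joint stands for the part that bears it (a point fixed in the world has none). Each returns a list of dicts, best first, with "score" (0 to 1); they miss things now and then, are a little off and sometimes report something else, mostly with a low value. They report only what shows in the picture. A call takes as long as a camera call. They do not tell look-alikes from the thing itself.
- arm.find_in(camera, name): "position" ([x, y, z] in m, in world coordinates, good to about 4 mm: the middle of the surface that is visible of it).
- arm.silhouettes(camera, name): "pixels" (420x560 bool, what is visible of it).
- arm.pinpoint(camera, name): "position" ([x, y, z] in m, in world coordinates, good to about 4 mm: a listed point, or the origin of a listed thing).
The state is a dict: "t": time; "q": joint angles; "qd": joint speeds; "joint_efforts": joint torques, N m; "eef_pos": TCP position; "ee_rot": TCP orientation; "force": force on the tool from outside, world axes, zero at the start; "moment": the same for the moment, N m; "width": finger opening in m; "gripper_force": force on a finger pad.
Only numpy, scipy, OpenCV 4.12 (cv2) and the standard library are available. Lean on these libraries where they do the work, as an engineer would, in place of code of your own. Each camera call takes 0.05 s, during which the arm holds its last target. There are 200 camera calls.

## Working session

There is one attempt and no reset: what is moved stays moved. The work goes in short steps, Python scripts to look and compute and a tool call to move; the robot and the scene stay as the last step left them, time stands still between calls to the robot, and variables do not carry over. Pictures are saved under pics/ and viewed, at most 10 in all, crops included, and the job is handed in when it is done.

Besides the shell and the picture viewer there is one more tool, called after "Request:" as name([rows], argument=value, ...), one row to a line, values as JSON. move_arm: Moves the arm, as the interface text tells. Its arguments: {"type":"object","properties":{"increments":{"type":"array"},"force":{"type":"number"}},"required":["increments"]}

```bash
mkdir -p pics; python3 - <<'E'
from station import arm
import cv2, numpy as np
s=arm.get_state(); print({k:np.round(v,3).tolist() for k,v in s.items()})
for c in("scene","side"):
    im=arm.grab_frame(c); cv2.imwrite(f"pics/{c}0.png",im)
    i=arm.camera_info(c); print(c,np.round(i["K"],1).tolist(),np.round(i["extrinsics"],3).tolist())
    for n in("driver","driver_end","short_driver","pot"):
        for d in arm.pinpoint(c,n): print(c,n,np.round(d["position"],4),round(d["score"],2))
E
```

```text
{'t': 0.0, 'q': [-1.01, 0.359, 0.011, -0.0, -1.224, -0.288], 'qd': [-0.002, 0.001, 0.0, -0.001, 0.001, -0.002], 'joint_efforts': [-0.002, -58.271, 29.306, 6.997, 0.007, -0.0], 'eef_pos': [0.182, -0.65, 0.291], 'ee_rot': [3.14, -0.0, -2.869], 'force': [-0.272, 0.054, -0.059], 'moment': [-0.003, 0.027, 0.003], 'gripper_force': 0.0, 'width': 0.087}
scene [[383.7, 0.0, 275.3], [0.0, 383.7, 209.8], [0.0, 0.0, 1.0]] [[0.862, 0.419, -0.286, 0.794], [0.507, -0.708, 0.491, -0.543], [0.004, -0.568, -0.823, 0.877], [0.0, 0.0, 0.0, 1.0]]
scene driver [0.3545 0.3142 0.0174] 0.92
scene driver [ 0.3398 -0.4039  0.0179] 0.8
scene driver [ 0.4549 -0.0452  0.0195] 0.78
scene driver [ 0.3787 -0.1829  0.0153] 0.6
scene driver_end [ 0.2189 -0.1358  0.0138] 0.77
scene driver_end [ 0.4922 -0.3466  0.0192] 0.77
scene driver_end [ 0.6749 -0.1238  0.0149] 0.59
scene driver_end [0.1901 0.2786 0.0165] 0.58
scene driver_end [ 0.4584 -0.2148  0.0166] 0.57
scene short_driver [ 0.6748 -0.1223  0.0157] 0.95
scene pot [ 0.4674  0.1498 -0.0014] 0.68
side [[395.2, 0.0, 275.8], [0.0, 395.2, 208.8], [0.0, 0.0, 1.0]] [[-0.976, -0.142, 0.163, 0.38], [-0.216, 0.671, -0.709, 0.636], [-0.008, -0.728, -0.686, 0.694], [0.0, 0.0, 0.0, 1.0]]
side driver [ 0.3749 -0.1877  0.0187] 0.97
side driver [ 0.3433 -0.3999  0.0172] 0.67
side driver [ 0.4554 -0.0494  0.0184] 0.66
side driver [0.351  0.3157 0.0178] 0.56
side driver_end [ 0.4945 -0.3409  0.0177] 0.98
side driver_end [ 0.4569 -0.2156  0.0173] 0.73
side driver_end [0.1918 0.2763 0.0149] 0.66
side driver_end [ 0.2167 -0.134   0.0201] 0.55
side short_driver [ 0.6701 -0.1321  0.0175] 0.64
side pot [ 0.4667  0.1496 -0.0012] 0.66
```

View pics/scene0.png

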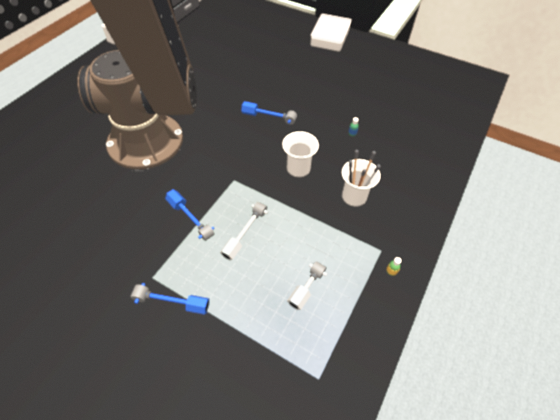

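View pics/side0.png

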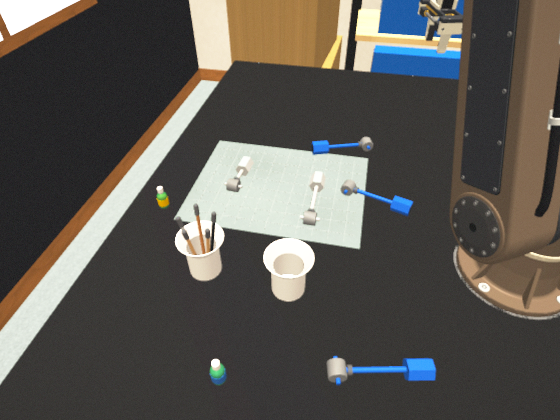

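The scene picture shows the empty pot at (300,155) and the brush pot at (357,185). The longer driver has its barrel and pin at (260,210) and its head at (232,248). The short driver is at about (310,285), and the blue ones are look-alikes. The side picture agrees: long driver (312,217)–(318,180), empty pot (289,270). I'll turn the tool so the fingers close along world x, then move over the barrel.

Request:
move_arm([
  {"jaw":1,"twist":-0.118},
  {"twist":-0.118},
  {"twist":-0.118},
  {"twist":-0.118},
  {"twist":-0.118},
  {"twist":-0.118},
  {"twist":-0.118},
  {"twist":-0.118},
  {"twist":-0.118},
  {"twist":-0.118},
  {"twist":-0.118},
], force=60)

```text
$.increments[0]: bad value
```

Request:
move_arm([
  {"dx":-0.0285,"dy":-0.0135},
  {"dx":-0.0285,"dy":-0.0135},
  {"dx":-0.0285,"dy":-0.0135},
  {"dx":-0.0285,"dy":-0.0135},
  {"dx":-0.0285,"dy":-0.0135},
  {"dx":-0.0285,"dy":-0.0135},
  {"dx":-0.0285,"dy":-0.0135},
  {"dx":-0.0285,"dy":-0.0135},
  {"dx":-0.0285,"dy":-0.0135},
  {"dx":-0.0285,"dy":-0.0135},
])

```text
$.increments[0]: bad value
```

Request:
move_arm([
  {"dx":-0.0285,"dy":-0.0135},
  {"dx":-0.0285,"dy":-0.0135},
  {"dx":-0.0285,"dy":-0.0135},
  {"dx":-0.0285,"dy":-0.0135},
  {"dx":-0.0285,"dy":-0.0135},
  {"dx":-0.0285,"dy":-0.0135},
  {"dx":-0.0285,"dy":-0.0135},
  {"dx":-0.0285,"dy":-0.0135},
  {"dx":-0.0285,"dy":-0.0135},
  {"dx":-0.0285,"dy":-0.0135},
  {},
])

```text
$.increments[0]: bad value
```

Request:
move_arm([
  {"jaw":1,"dx":0,"dy":0,"dz":0,"twist":-0.118},
  {"jaw":1,"dx":0,"dy":0,"dz":0,"twist":-0.118},
  {"jaw":1,"dx":0,"dy":0,"dz":0,"twist":-0.118},
  {"jaw":1,"dx":0,"dy":0,"dz":0,"twist":-0.118},
  {"jaw":1,"dx":0,"dy":0,"dz":0,"twist":-0.118},
  {"jaw":1,"dx":0,"dy":0,"dz":0,"twist":-0.118},
  {"jaw":1,"dx":0,"dy":0,"dz":0,"twist":-0.118},
  {"jaw":1,"dx":0,"dy":0,"dz":0,"twist":-0.118},
  {"jaw":1,"dx":0,"dy":0,"dz":0,"twist":-0.118},
  {"jaw":1,"dx":0,"dy":0,"dz":0,"twist":-0.118},
  {"jaw":1,"dx":0,"dy":0,"dz":0,"twist":-0.118},
  {"jaw":1,"dx":0,"dy":0,"dz":0,"twist":0},
], force=60)

```text
t: 1.5
eef_pos: [0.1819, -0.65, 0.2922]
ee_rot: [-3.142, -0.0, -1.565]
force: [-0.3, 0.3, 0.5]
width: 0.0879
gripper_force: 0.0
```

Request:
move_arm([
  {"jaw":1,"dx":-0.0285,"dy":-0.0135,"dz":0,"twist":0},
  {"jaw":1,"dx":-0.0285,"dy":-0.0135,"dz":0,"twist":0},
  {"jaw":1,"dx":-0.0285,"dy":-0.0135,"dz":0,"twist":0},
  {"jaw":1,"dx":-0.0285,"dy":-0.0135,"dz":0,"twist":0},
  {"jaw":1,"dx":-0.0285,"dy":-0.0135,"dz":0,"twist":0},
  {"jaw":1,"dx":-0.0285,"dy":-0.0135,"dz":0,"twist":0},
  {"jaw":1,"dx":-0.0285,"dy":-0.0135,"dz":0,"twist":0},
  {"jaw":1,"dx":-0.0285,"dy":-0.0135,"dz":0,"twist":0},
  {"jaw":1,"dx":-0.0285,"dy":-0.0135,"dz":0,"twist":0},
  {"jaw":1,"dx":-0.0285,"dy":-0.0135,"dz":0,"twist":0},
])

```text
t: 2.33
eef_pos: [0.3172, -0.3637, 0.2924]
ee_rot: [-3.141, -0.0, -1.576]
force: [0.7, 0.4, 0.5]
width: 0.0877
gripper_force: 0.0
```

Request:
move_arm([
  {"jaw":1,"dx":-0.0285,"dy":-0.0135,"dz":0,"twist":0},
  {"jaw":1,"dx":-0.0285,"dy":-0.0135,"dz":0,"twist":0},
  {"jaw":1,"dx":-0.0285,"dy":-0.0135,"dz":0,"twist":0},
  {"jaw":1,"dx":-0.0285,"dy":-0.0135,"dz":0,"twist":0},
  {"jaw":1,"dx":-0.0285,"dy":-0.0135,"dz":0,"twist":0},
  {"jaw":1,"dx":-0.0285,"dy":-0.0135,"dz":0,"twist":0},
  {"jaw":1,"dx":-0.0285,"dy":-0.0135,"dz":0,"twist":0},
  {"jaw":1,"dx":-0.0285,"dy":-0.0135,"dz":0,"twist":0},
  {"jaw":1,"dx":-0.0285,"dy":-0.0135,"dz":0,"twist":0},
  {"jaw":1,"dx":-0.0285,"dy":-0.0135,"dz":0,"twist":0},
  {"jaw":1,"dx":0,"dy":0,"dz":0,"twist":0},
  {"jaw":1,"dx":0,"dy":0,"dz":0,"twist":0},
])

```text
t: 3.33
eef_pos: [0.4523, -0.0787, 0.2922]
ee_rot: [-3.142, 0.0, -1.572]
force: [-0.4, -0.5, -1.1]
width: 0.0877
gripper_force: 0.0
```

```bash
cat > look.py <<'E'
from station import arm
import cv2, numpy as np, sys
def look(cams, names, tag):
    s=arm.get_state(); print({k:np.round(s[k],4).tolist() for k in("t","q","eef_pos","ee_rot","force","width","gripper_force")})
    for c in cams:
        i=arm.camera_info(c); im=arm.grab_frame(c); cv2.imwrite(f"pics/{c}{tag}.png",im)
        if c=="wrist": print(np.round(i["K"],1).tolist(),np.round(i["extrinsics"],4).tolist())
        for n in names:
            for d in arm.pinpoint(c,n): print(c,n,np.round(d["position"],4),round(d["score"],2))
if __name__=="__main__": look(sys.argv[2].split(","),sys.argv[3].split(","),sys.argv[1])
E
python3 look.py 1 wrist driver,driver_end,pot
```

```text
{'t': 3.3333, 'q': [0.2587, -0.0052, -0.4411, -0.0, -1.1348, -0.2595], 'eef_pos': [0.4523, -0.0787, 0.2922], 'ee_rot': [-3.1415, 0.0, -1.5715], 'force': [-0.363, -0.5099, -1.114], 'width': 0.0877, 'gripper_force': 0.0}
[[365.2, 0.0, 278.9], [0.0, 365.2, 208.3], [0.0, 0.0, 1.0]] [[-1.0, -0.0006, -0.0004, 0.4536], [-0.0007, 0.9524, 0.3049, -0.1625], [0.0002, 0.3049, -0.9524, 0.3842], [0.0, 0.0, 0.0, 1.0]]
wrist driver [ 0.4584 -0.0508  0.0199] 0.8
wrist driver_end [ 0.2133 -0.1313  0.0179] 0.77
wrist driver_end [ 0.4657 -0.2129  0.015 ] 0.57
wrist pot [ 0.472   0.151  -0.0021] 0.71
```

View pics/wrist1.png

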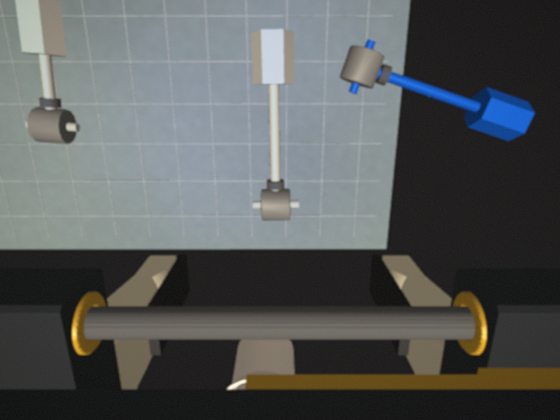

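The wrist picture shows the long driver's pin from (254,205) to (298,205), level and square to the fingers, and its head at (273,57). By my ray the pin is at about (0.456, -0.049). Next I align and descend.

Request:
move_arm([
  {"jaw":1,"dx":-0.015,"dy":-0.002,"dz":0,"twist":0},
  {"jaw":1,"dx":-0.015,"dy":-0.002,"dz":0,"twist":0},
  {"jaw":1,"dx":0,"dy":0,"dz":0.03,"twist":0},
  {"jaw":1,"dx":0,"dy":0,"dz":0.03,"twist":0},
  {"jaw":1,"dx":0,"dy":0,"dz":0.03,"twist":0},
  {"jaw":1,"dx":0,"dy":0,"dz":0.03,"twist":0},
  {"jaw":1,"dx":0,"dy":0,"dz":0.03,"twist":0},
  {"jaw":1,"dx":0,"dy":0,"dz":0.02,"twist":0},
  {"jaw":1,"dx":0,"dy":0,"dz":0,"twist":0},
  {"jaw":1,"dx":0,"dy":0,"dz":0,"twist":0},
])

```text
t: 4.37
eef_pos: [0.4553, -0.051, 0.1219]
ee_rot: [3.139, -0.001, -1.572]
force: [-0.2, -0.3, 0.1]
width: 0.0875
gripper_force: 0.0
```

```bash
python3 look.py 2 wrist,side driver
```

```text
{'t': 4.3667, 'q': [0.3206, 0.1973, -0.673, 0.0004, -0.703, -0.3226], 'eef_pos': [0.4553, -0.051, 0.1219], 'ee_rot': [3.1393, -0.001, -1.5725], 'force': [-0.1501, -0.3233, 0.091], 'width': 0.0875, 'gripper_force': 0.0}
[[365.2, 0.0, 278.9], [0.0, 365.2, 208.3], [0.0, 0.0, 1.0]] [[-1.0, 0.001, -0.0024, 0.4568], [0.0002, 0.9527, 0.304, -0.1346], [0.0026, 0.304, -0.9527, 0.214], [0.0, 0.0, 0.0, 1.0]]
wrist driver [ 0.4626 -0.0518  0.0192] 0.61
side driver [ 0.3762 -0.1839  0.0154] 0.93
side driver [0.3508 0.3139 0.0167] 0.77
side driver [ 0.457  -0.0513  0.0185] 0.55
```

View pics/wrist2.png

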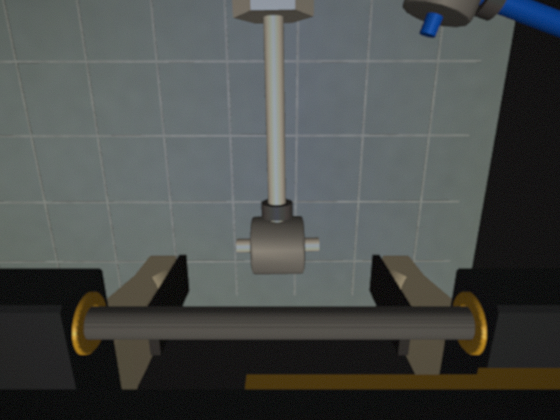

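The pin now shows at (278,244), which puts it at about (0.457, -0.050), between the fingers. I'll go down.

Request:
move_arm([
  {"jaw":1,"dx":0,"dy":-0.001,"dz":0.013,"twist":0},
  {"jaw":1,"dx":0,"dy":0,"dz":0.013,"twist":0},
  {"jaw":1,"dx":0,"dy":0,"dz":0.013,"twist":0},
  {"jaw":1,"dx":0,"dy":0,"dz":0.012,"twist":0},
  {"jaw":1,"dx":0,"dy":0,"dz":0,"twist":0},
  {"jaw":1,"dx":0,"dy":0,"dz":0,"twist":0},
  {"jaw":1,"dx":0,"dy":0,"dz":0,"twist":0},
])

```text
t: 5.15
eef_pos: [0.4576, -0.0499, 0.0723]
ee_rot: [-3.14, 0.0, -1.571]
force: [-0.5, -0.2, -0.2]
width: 0.0876
gripper_force: 0.0
```

Request:
move_arm([
  {"jaw":1,"dx":0,"dy":0,"dz":0.003,"twist":0},
  {"jaw":0.4,"dx":0,"dy":0,"dz":0,"twist":0},
  {"jaw":0.2,"dx":0,"dy":0,"dz":0,"twist":0},
  {"jaw":0.1,"dx":0,"dy":0,"dz":0,"twist":0},
  {"jaw":-1,"dx":0,"dy":0,"dz":0,"twist":0},
  {"jaw":-1,"dx":0,"dy":0,"dz":0,"twist":0},
  {"jaw":-1,"dx":0,"dy":0,"dz":0,"twist":0},
  {"jaw":-1,"dx":0,"dy":0,"dz":0,"twist":0},
  {"jaw":-1,"dx":0,"dy":0,"dz":0,"twist":0},
  {"jaw":-1,"dx":0,"dy":0,"dz":0,"twist":0},
  {"jaw":-1,"dx":0,"dy":0,"dz":0,"twist":0},
  {"jaw":-1,"dx":0,"dy":0,"dz":0,"twist":0},
], force=60)

```text
t: 6.15
eef_pos: [0.4568, -0.05, 0.0681]
ee_rot: [3.142, 0.0, -1.571]
force: [-0.4, 0.4, 0.6]
width: 0.0459
gripper_force: 60.0
```

Request:
move_arm([
  {"jaw":-1,"dx":0,"dy":0,"dz":-0.01,"twist":0},
  {"jaw":-1,"dx":0,"dy":0,"dz":-0.02,"twist":0},
  {"jaw":-1,"dx":0,"dy":0,"dz":-0.03,"twist":0},
  {"jaw":-1,"dx":0,"dy":0,"dz":-0.03,"twist":0},
  {"jaw":-1,"dx":0,"dy":0,"dz":-0.03,"twist":0},
  {"jaw":-1,"dx":0,"dy":0,"dz":-0.03,"twist":0},
  {"jaw":-1,"dx":0,"dy":0,"dz":-0.03,"twist":0},
  {"jaw":-1,"dx":0,"dy":0,"dz":-0.03,"twist":0},
  {"jaw":-1,"dx":0,"dy":0,"dz":-0.03,"twist":0},
  {"jaw":-1,"dx":0,"dy":0,"dz":-0.03,"twist":0},
  {"jaw":-1,"dx":0,"dy":0,"dz":-0.02,"twist":0},
  {"jaw":-1,"dx":0,"dy":0,"dz":-0.02,"twist":0},
])

```text
t: 7.15
eef_pos: [0.4564, -0.05, 0.3793]
ee_rot: [-3.141, 0.001, -1.571]
force: [0.5, 0.4, -4.1]
width: 0.0456
gripper_force: 60.0
```

Request:
move_arm([
  {"jaw":-1,"dx":0,"dy":0,"dz":0,"twist":0},
  {"jaw":-1,"dx":0,"dy":0,"dz":0,"twist":0},
  {"jaw":-1,"dx":0,"dy":0,"dz":0,"twist":0},
  {"jaw":-1,"dx":0,"dy":0,"dz":0,"twist":0},
])

```text
t: 7.48
eef_pos: [0.4561, -0.05, 0.3763]
ee_rot: [3.139, -0.0, -1.571]
force: [-0.4, 0.6, -3.7]
width: 0.0454
gripper_force: 60.0
```

```bash
python3 look.py 3 side,scene driver,driver_end
```

```text
{'t': 7.4833, 'q': [0.3214, -0.0537, -0.2947, -0.0007, -1.3328, -0.3214], 'eef_pos': [0.4561, -0.05, 0.3763], 'ee_rot': [3.1386, -0.0003, -1.571], 'force': [-0.398, 0.5775, -3.6921], 'width': 0.0454, 'gripper_force': 59.999}
side driver [ 0.3733 -0.1866  0.0185] 0.96
side driver [0.3493 0.3167 0.018 ] 0.89
side driver [ 0.3438 -0.4048  0.0169] 0.88
side driver_end [ 0.456  -0.1232  0.1779] 0.94
side driver_end [ 0.2179 -0.1343  0.0199] 0.81
side driver_end [ 0.4924 -0.3393  0.0165] 0.7
side driver_end [0.1893 0.2751 0.0199] 0.56
scene driver [ 0.3406 -0.4007  0.0186] 0.87
scene driver [ 0.3804 -0.1832  0.0173] 0.74
scene driver [ 0.4567 -0.044   0.3264] 0.57
scene driver_end [ 0.4941 -0.3438  0.0188] 0.89
scene driver_end [ 0.2164 -0.1339  0.0156] 0.67
scene driver_end [ 0.4579 -0.1216  0.1755] 0.66
scene driver_end [0.1874 0.2771 0.0201] 0.37
```

View pics/side3.png

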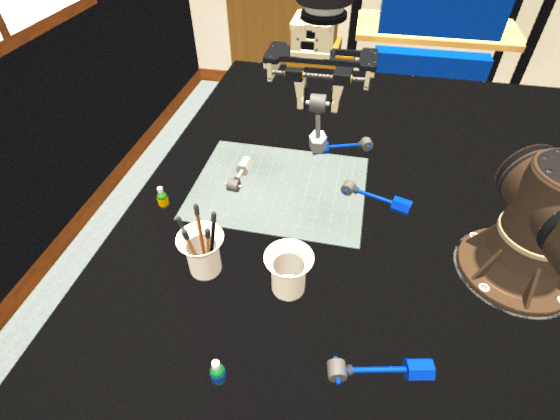

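The side picture shows the driver in the gripper, barrel at (318,103) and head at (318,142). It has sagged to about 27° from plumb. Now I ease the grip.

Request:
move_arm([
  {"jaw":-1,"dx":0,"dy":0,"dz":0,"twist":0},
  {"jaw":-1,"dx":0,"dy":0,"dz":0,"twist":0},
  {"jaw":-1,"dx":0,"dy":0,"dz":0,"twist":0},
  {"jaw":-1,"dx":0,"dy":0,"dz":0,"twist":0},
  {"jaw":-1,"dx":0,"dy":0,"dz":0,"twist":0},
  {"jaw":-1,"dx":0,"dy":0,"dz":0,"twist":0},
  {"jaw":-1,"dx":0,"dy":0,"dz":0,"twist":0},
  {"jaw":-1,"dx":0,"dy":0,"dz":0,"twist":0},
], force=12)

```text
t: 8.45
eef_pos: [0.4568, -0.0501, 0.3782]
ee_rot: [3.142, -0.0, -1.571]
force: [-0.3, 0.2, -4.0]
width: 0.0472
gripper_force: 12.0
```

```bash
python3 look.py 4 side,scene driver,driver_end | grep -E "0\.[123]...?\]|'t'"
```

```text
{'t': 8.45, 'q': [0.3214, -0.0549, -0.2921, 0.0003, -1.3338, -0.3214], 'eef_pos': [0.4568, -0.0501, 0.3782], 'ee_rot': [3.1415, -0.0003, -1.5707], 'force': [-0.3202, 0.1725, -3.9603], 'width': 0.0472, 'gripper_force': 11.9998}
side driver_end [ 0.4558 -0.0601  0.1614] 0.68
scene driver [ 0.4577 -0.0432  0.3275] 0.77
scene driver_end [ 0.4543 -0.042   0.1587] 0.87
```

It hangs within a few degrees of plumb. Next I grip firmly and move over the pot.

Request:
move_arm([
  {"jaw":-1,"dx":0,"dy":0,"dz":0,"twist":0},
  {"jaw":-1,"dx":0,"dy":0,"dz":0,"twist":0},
  {"jaw":-1,"dx":0,"dy":0,"dz":0,"twist":0},
  {"jaw":-1,"dx":0,"dy":0,"dz":0,"twist":0},
  {"jaw":-1,"dx":0,"dy":0,"dz":0,"twist":0},
], force=60)

```text
t: 9.17
eef_pos: [0.4569, -0.05, 0.3782]
ee_rot: [-3.142, 0.0, -1.571]
force: [0.4, -0.4, -3.8]
width: 0.0453
gripper_force: 60.0
```

Request:
move_arm([
  {"jaw":-1,"dx":-0.01,"dy":-0.001,"dz":0,"twist":0},
  {"jaw":-1,"dx":-0.015,"dy":-0.001,"dz":0,"twist":0},
  {"jaw":-1,"dx":-0.02,"dy":-0.001,"dz":0,"twist":0},
  {"jaw":-1,"dx":-0.02,"dy":-0.001,"dz":0,"twist":0},
  {"jaw":-1,"dx":-0.02,"dy":-0.001,"dz":0,"twist":0},
  {"jaw":-1,"dx":-0.02,"dy":-0.001,"dz":0,"twist":0},
  {"jaw":-1,"dx":-0.02,"dy":-0.001,"dz":0,"twist":0},
  {"jaw":-1,"dx":-0.02,"dy":-0.001,"dz":0,"twist":0},
  {"jaw":-1,"dx":-0.02,"dy":-0.001,"dz":0,"twist":0},
  {"jaw":-1,"dx":-0.02,"dy":-0.001,"dz":0,"twist":0},
  {"jaw":-1,"dx":-0.01,"dy":-0.001,"dz":0,"twist":0},
  {"jaw":-1,"dx":-0.005,"dy":0,"dz":0,"twist":0},
])

```text
t: 10.17
eef_pos: [0.4679, 0.1517, 0.3779]
ee_rot: [3.141, 0.0, -1.569]
force: [-0.7, 0.1, -3.0]
width: 0.0455
gripper_force: 60.0
```

Request:
move_arm([
  {"jaw":-1,"dx":0,"dy":0,"dz":0,"twist":0},
  {"jaw":-1,"dx":0,"dy":0,"dz":0,"twist":0},
  {"jaw":-1,"dx":0,"dy":0,"dz":0,"twist":0},
  {"jaw":-1,"dx":0,"dy":0,"dz":0,"twist":0},
])

```text
t: 10.5
eef_pos: [0.4678, 0.1492, 0.3783]
ee_rot: [-3.141, -0.0, -1.572]
force: [-0.4, -0.7, -4.2]
width: 0.0454
gripper_force: 60.0
```

```bash
python3 look.py 5 side,scene driver,driver_end,pot | grep -E "0\.[123]...?\]|'t'|pot"
```

```text
{'t': 10.5, 'q': [0.7101, 0.0025, -0.2364, 0.0001, -1.3319, -0.711], 'eef_pos': [0.4678, 0.1492, 0.3783], 'ee_rot': [-3.1415, -0.0, -1.5717], 'force': [-0.4356, -0.7458, -4.2125], 'width': 0.0454, 'gripper_force': 59.999}
side driver [0.4702 0.149  0.3294] 0.96
side driver_end [0.4698 0.1495 0.1608] 0.94
side pot [ 0.4683  0.1483 -0.0032] 0.78
scene driver [0.4668 0.1561 0.3288] 0.89
scene driver_end [0.4704 0.1533 0.1605] 0.77
scene pot [ 0.4656  0.1489 -0.0017] 0.69
```

View pics/side5.png

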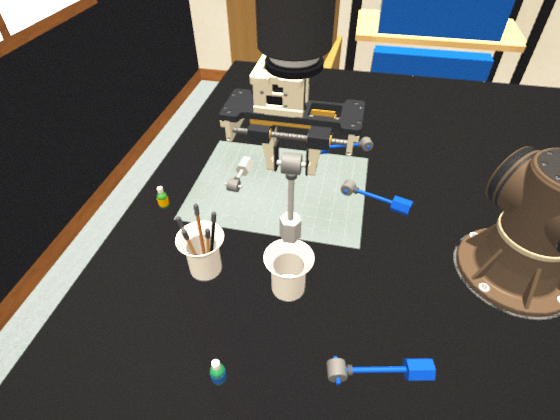

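View pics/scene5.png

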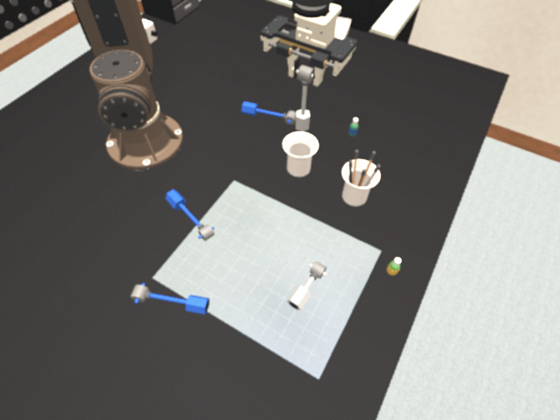

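Both pictures show the driver plumb above the empty pot: barrel (290,163) and head (290,228) over the mouth at (289,258) in the side view. It is centred to about 2 mm. I'll lower it.

Request:
move_arm([
  {"jaw":-1,"dx":0,"dy":0.001,"dz":0.01,"twist":0},
  {"jaw":-1,"dx":0,"dy":0,"dz":0.015,"twist":0},
  {"jaw":-1,"dx":0,"dy":0,"dz":0.015,"twist":0},
  {"jaw":-1,"dx":0,"dy":0,"dz":0.015,"twist":0},
  {"jaw":-1,"dx":0,"dy":0,"dz":0.015,"twist":0},
  {"jaw":-1,"dx":0,"dy":0,"dz":0.015,"twist":0},
  {"jaw":-1,"dx":0,"dy":0,"dz":0.015,"twist":0},
  {"jaw":-1,"dx":0,"dy":0,"dz":0.015,"twist":0},
  {"jaw":-1,"dx":0,"dy":0,"dz":0.01,"twist":0},
  {"jaw":-1,"dx":0,"dy":0,"dz":0.01,"twist":0},
  {"jaw":-1,"dx":0,"dy":0,"dz":0.01,"twist":0},
  {"jaw":-1,"dx":0,"dy":0,"dz":0,"twist":0},
])

```text
t: 11.9
eef_pos: [0.466, 0.1495, 0.2311]
ee_rot: [3.139, -0.001, -1.571]
force: [-1.4, -0.2, -3.4]
width: 0.0453
gripper_force: 60.0
```

Request:
move_arm([
  {"jaw":-1,"dx":0,"dy":0,"dz":0.002,"twist":0},
  {"jaw":-1,"dx":0,"dy":0,"dz":0.002,"twist":0},
  {"jaw":-1,"dx":0,"dy":0,"dz":0,"twist":0},
  {"jaw":-1,"dx":0,"dy":0,"dz":0,"twist":0},
])

```text
t: 12.23
eef_pos: [0.467, 0.1501, 0.2296]
ee_rot: [-3.141, 0.0, -1.571]
force: [0.6, -0.4, -3.7]
width: 0.0458
gripper_force: 60.0
```

Request:
move_arm([
  {"jaw":-1,"dx":0,"dy":0,"dz":0.002,"twist":0},
  {"jaw":-1,"dx":0,"dy":0,"dz":0.002,"twist":0},
  {"jaw":-1,"dx":0,"dy":0,"dz":0.002,"twist":0},
  {"jaw":-1,"dx":0,"dy":0,"dz":0,"twist":0},
  {"jaw":-1,"dx":0,"dy":0,"dz":0,"twist":0},
])

```text
t: 12.65
eef_pos: [0.4668, 0.1499, 0.223]
ee_rot: [3.141, -0.0, -1.571]
force: [0.4, -0.2, -3.2]
width: 0.0458
gripper_force: 60.0
```

Request:
move_arm([
  {"jaw":-1,"dx":0,"dy":0,"dz":0.001,"twist":0},
  {"jaw":-1,"dx":0,"dy":0,"dz":0,"twist":0},
  {"jaw":-1,"dx":0,"dy":0,"dz":0,"twist":0},
])

```text
t: 12.9
eef_pos: [0.4669, 0.15, 0.2223]
ee_rot: [-3.141, 0.0, -1.571]
force: [0.2, -0.4, -3.5]
width: 0.0453
gripper_force: 60.0
```

Request:
move_arm([
  {"jaw":-1,"dx":0,"dy":0,"dz":0.001,"twist":0},
  {"jaw":-1,"dx":0,"dy":0,"dz":0,"twist":0},
  {"jaw":-1,"dx":0,"dy":0,"dz":0,"twist":0},
])

```text
t: 13.15
eef_pos: [0.4674, 0.1503, 0.2221]
ee_rot: [-3.14, 0.001, -1.57]
force: [-1.0, 0.9, 6.5]
width: 0.0451
gripper_force: 60.0
```

Request:
move_arm([
  {"jaw":-1,"dx":0,"dy":0,"dz":0.001,"twist":0},
  {"jaw":-1,"dx":0,"dy":0,"dz":0,"twist":0},
  {"jaw":-1,"dx":0,"dy":0,"dz":0,"twist":0},
])

```text
t: 13.4
eef_pos: [0.4678, 0.1504, 0.222]
ee_rot: [-3.139, 0.001, -1.57]
force: [-3.4, -0.3, 12.7]
width: 0.0455
gripper_force: 60.0
```

It is on the floor: the vertical force has reversed. I ease the grip, then open.

Request:
move_arm([
  {"jaw":-1,"dx":0,"dy":0,"dz":0,"twist":0},
  {"jaw":-1,"dx":0,"dy":0,"dz":0,"twist":0},
  {"jaw":-1,"dx":0,"dy":0,"dz":0,"twist":0},
  {"jaw":-1,"dx":0,"dy":0,"dz":0,"twist":0},
], force=5)

```text
t: 13.73
eef_pos: [0.4678, 0.1505, 0.2216]
ee_rot: [-3.139, 0.001, -1.57]
force: [-1.4, -0.3, 6.7]
width: 0.0477
gripper_force: 5.0
```

Request:
move_arm([
  {"jaw":0.1,"dx":0,"dy":0,"dz":0,"twist":0},
  {"jaw":0.15,"dx":0,"dy":0,"dz":0,"twist":0},
  {"jaw":0.2,"dx":0,"dy":0,"dz":0,"twist":0},
  {"jaw":0.3,"dx":0,"dy":0,"dz":0,"twist":0},
  {"jaw":0.5,"dx":0,"dy":0,"dz":0,"twist":0},
  {"jaw":0.6,"dx":0,"dy":0,"dz":0,"twist":0},
  {"jaw":0.6,"dx":0,"dy":0,"dz":0,"twist":0},
])

```text
t: 14.32
eef_pos: [0.4668, 0.15, 0.22]
ee_rot: [3.141, -0.0, -1.571]
force: [-0.3, -0.7, -0.7]
width: 0.0685
gripper_force: 0.0
```

```bash
python3 look.py 6 side,scene driver,driver_end | grep -E "0\.[123]...?\]|'t'"; python3 -c "
import cv2;a=[cv2.imread(f'pics/{n}6.png') for n in('side','scene')]
cv2.imwrite('pics/c6.png',cv2.resize(cv2.hconcat([a[0][80:320,190:390],a[1][30:270,200:400]]),None,fx=2,fy=2))"
```

```text
{'t': 14.3167, 'q': [0.7127, 0.1168, -0.4886, -0.0, -0.9657, -0.7127], 'eef_pos': [0.4668, 0.15, 0.22], 'ee_rot': [3.1414, -0.0001, -1.5708], 'force': [-0.3008, -0.6713, -0.7242], 'width': 0.0685, 'gripper_force': 0.0}
side driver [0.4692 0.1521 0.1709] 0.69
scene driver [0.4676 0.1585 0.1727] 0.54
```

View pics/c6.png

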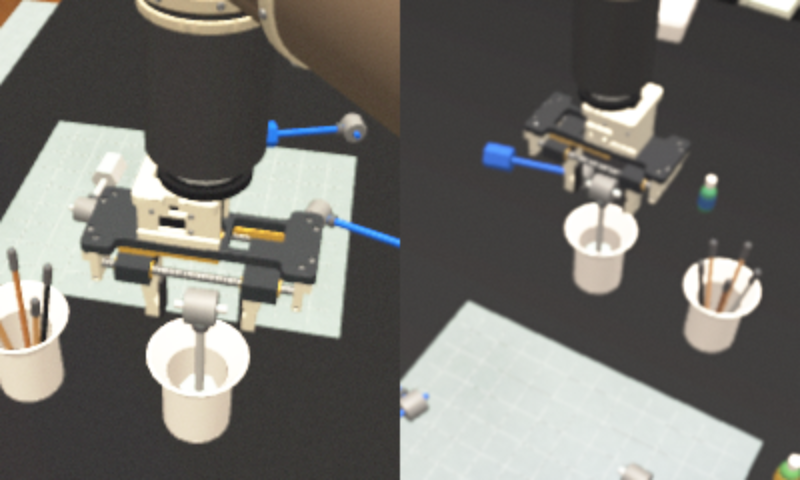

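The crops show the driver upright in the empty pot, shank at (200,350) left and (600,235) right, with the fingers clear of the pin. I'll retreat straight up.

Request:
move_arm([
  {"jaw":0.6,"dx":0,"dy":0,"dz":-0.01,"twist":0},
  {"jaw":0.6,"dx":0,"dy":0,"dz":-0.015,"twist":0},
  {"jaw":0.6,"dx":0,"dy":0,"dz":-0.02,"twist":0},
  {"jaw":0.6,"dx":0,"dy":0,"dz":-0.02,"twist":0},
  {"jaw":0.6,"dx":0,"dy":0,"dz":-0.02,"twist":0},
  {"jaw":0.6,"dx":0,"dy":0,"dz":-0.02,"twist":0},
  {"jaw":0.6,"dx":0,"dy":0,"dz":-0.01,"twist":0},
  {"jaw":0.6,"dx":0,"dy":0,"dz":0,"twist":0},
  {"jaw":0.6,"dx":0,"dy":0,"dz":0,"twist":0},
  {"jaw":0.6,"dx":0,"dy":0,"dz":0,"twist":0},
])

```text
t: 15.45
eef_pos: [0.4664, 0.1498, 0.3342]
ee_rot: [3.14, -0.001, -1.571]
force: [1.0, 0.7, -0.4]
width: 0.0702
gripper_force: 0.0
```

```bash
python3 look.py 7 side,scene driver | grep -E "0\.[123]...?\]|'t'"
```

```text
{'t': 15.45, 'q': [0.7127, 0.0229, -0.3145, -0.0005, -1.2347, -0.7127], 'eef_pos': [0.4664, 0.1498, 0.3342], 'ee_rot': [3.1402, -0.0005, -1.5709], 'force': [1.0435, 0.6728, -0.4171], 'width': 0.0702, 'gripper_force': 0.0}
side driver [0.4697 0.1518 0.174 ] 0.55
scene driver [0.4669 0.156  0.1735] 0.8
```

View pics/side7.png

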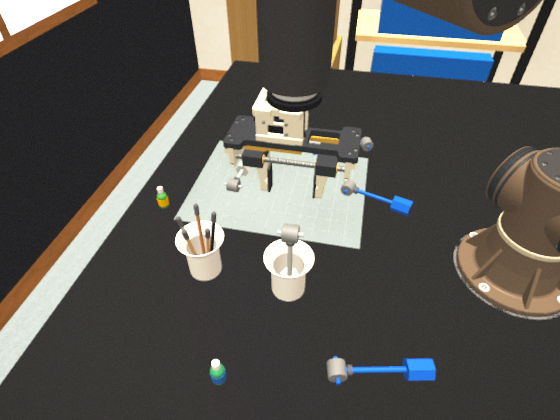

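The driver stands in the pot with its barrel at (290,233), and the gripper is clear above it. I'm handing in.

```bash
python3 -c "
from station import arm
print(arm.job_done())"
```

```text
the job is handed in; nothing more can be done
None
```

The longer driver stands head-down in the empty pot, gripper clear above it, and the job was handed in at about 15.5 s with the shorter driver left untouched.

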